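# Lock the drug box with the blue key

## Robot

A 6-joint arm with a two-finger parallel gripper is mounted at the origin on a cart in front of the work surface, level with it; the furniture and walls round the work are solid. World frame = base frame: x ahead of the robot, y to its left, z up, the work surface at z = 0. Lengths are in m, angles in rad, forces in N, time in s.
With the tool pointing down it reaches from about 0.275 to 0.75 m from the base axis. Payload 10.2 kg.
Tool frame: the origin (TCP) lies midway between the tips of the shut fingers; the grasp point (between the pads) lies 19 mm behind it (env.hold_point_z is the distance from the TCP to the grasp point, in m); z points along the fingers, y is the line along which they close (so a half turn about z gives the same grasp; the last joint's range is limited). The gripper opens to 85 mm and grips with 20 to 120 N. Pads are 22 mm wide; open, the fingers measure 114 mm over their backs; the gripper's body (76 mm by 85 mm) begins 54 mm behind the grasp point. The pads swing forward as they close: fully open they stand 13 mm farther back than shut.
Start: joints at [-1.51, 0.313, 1.498, -0, 1.331, -0.223], TCP at [0.147, -0.504, 0.231] pointing down, gripper open.
Joint ranges: [-2.94, 2.94], [-0.97, 2.17], [0.19, 2.56], [-1.23, 4.37], [0.02, 3.11], [-2.88, 2.88]. Speed limits (rad/s): [2.39, 2.39, 3.01, 3.14, 3.14, 3.14].

## Interface

Orientations are given as a unit quaternion [x, y, z, w].
In Python, from bench import env, kinematics, monitor, eyes, job gives the robot as it stands. The module is installed in compiled form; this text tells all that it offers. Calls block until the motion is done:
- env.reach(position, orientation): joint-space move of the TCP to a pose.
- env.movel(position, velocity=0.15, frame=None, guard=None): straight line of the TCP; frame=None keeps the orientation; velocity is the mean speed in m/s. With guard (N) it stops when the force on the tool has changed by that much, and returns True; else False.
- env.set_joints(angles): joint-space move.
- env.release() and env.close_gripper(effort=None): open the fingers fully, or close them until they stop; effort is the grip in N (None keeps the last).
- env.hold(seconds).
- kinematics.ik(position, orientation): joint angles nearest the present ones, or None.
- monitor.sense(): the state.
- eyes.grab_frame(name): name is "scene" or "top"; returns a dict with "frame" (420x560x3 uint8, red, green, blue), "mtx" (3x3 intrinsics, pixels), "k1" (the pictures are not rectified: a ray, as slopes to the right and down, at radius r is drawn at 1 + k1 r^2 times it, then the intrinsics apply), "view" (4x4, takes a point from world to camera coordinates). Camera axes: x right, y down, z forward; pixel columns grow to the right and rows downward; lengths in m; the calibration is good to about 2 mm. A picture is of the moment at which its call begins. There is no depth.
A pose or a line that the arm cannot do raises env.MotionError and nothing moves.
- job.hand_in(): hands the job in; it is judged then, once.
The state is a dict: "clock": time; "joints": joint angles; "qvel": joint speeds; "joint_efforts": joint torques, N m; "position": TCP position; "ee_rot": TCP orientation; "contact_force": force on the tool from outside, world axes, zero at the start; "ft_torque": the same for the moment, N m; "finger_gap": opening from 0.0 (shut) to 1.0 (fully open); "gripper_force": force on a finger pad.
Only numpy, scipy, OpenCV 4.12 (cv2) and the standard library are available. Lean on these libraries where they do the work, as an engineer would, in place of code of your own. Each camera call takes 0.05 s, during which the arm holds its last target. There are 200 camera calls.

## Task

Two small grey steel drug boxes have a key standing in the lock on the lid. Lock the one with the blue key: turn the key back anticlockwise (seen from above) until it stops, then clockwise until the slot in its disc comes to the green mark and the green locking pin springs up through the slot. Leave the key there and let go, and do not turn the red key of the other box.

Things in the scene. Friction and masses are not known exactly. Their poses are not given: they have to be found in the camera images.
- blue_grip (a point): Centre of the key's upright blue bow: 44 mm long (along x of this frame), 11 thick (y), 32 high, top edge 16 mm above this point. It turns, with an aluminium disc 83 mm across whose top is 25 mm below, about the vertical through this point. The disc's one slot (20 mm wide, 34 mm from the axis) lies beyond the bow's -x end. The grey box, 128 mm square, 65 high, is fixed.
- blue_key (a joint): Turn of the blue key in rad, growing clockwise seen from above. Back (anticlockwise) stop at -0.5, forward end at 1.1. It starts between -0.2 and 0.05 and stays where it is left (friction about 0.06 N m).
- lock_mark (a point): Green mark, 10 x 7 mm, on the fixed steel ring (108 mm outside diameter) round the blue key's disc, 49 mm from the key's axis. The lock engages when the slot (blue_grip's -x seen from the axis) points at it, at a key value of 0.45 to 0.75. The pin waits under the disc just inside the mark.
- lock_pin (a joint): Green spring pin, 7 mm across, under the blue key's disc beside the green mark; height in m. Held down by the disc it reads about 0.001; with the slot within about 0.18 rad of the mark it springs up by itself to 0.013, 6 mm above the disc, and then keeps the key from turning away.
- red_tip (a point): Top corner of the red bow on the other, otherwise equal box, at the slot end of the bow, 22 mm from that key's axis, level with the bow's top edge. To be left as it is. The two keys stand at least 200 mm apart; which box is left and which right varies.

How it is judged:
On the way, in this order (a step that is already met when the one before it is completed fails the run):
1. the blue key is turned back anticlockwise to its stop (within 0.15 rad) (value of joint blue_key below -0.35 rad), for 0.1 s.
2. the blue key is turned clockwise until the green pin has sprung up (value of joint lock_pin above 0.008 m), for 0.1 s.
At the end, for the whole second after the job is handed in: the green pin stands up through the slot of the blue key's disc (pin at more than 8 mm of its 13 mm), the blue key is at rest and the red key has not been turned by more than 10 degrees (value of joint lock_pin above 0.008 m and velocity of joint blue_key between -0.1 and 0.1 rad/s); the robot touches nothing.
It fails at once if the red key is turned by more than about 10 degrees (distance of red_tip from where it was at the start of the episode above 0.004 m).
It also fails if it takes over 42 s, if anything falls off the work surface, if the arm or the gripper's body presses on something with over 40 N, if the wrist force passes 120 N, or if a joint passes its speed limit or range.

## Working session

There is one attempt and no reset: what is moved stays moved. The work goes in short steps, each a Python script; the robot and the scene stay as the last script left them, time stands still between calls to the robot, and variables do not carry over. Pictures are saved under pics/ and viewed, at most 10 in all, crops included, and the job is handed in when it is done.

```bash
mkdir -p pics; python3 - <<'E'
from bench import env, kinematics, monitor, eyes, job
import cv2,numpy as np
for n in("top","scene"):
    f=eyes.grab_frame(n);cv2.imwrite(f"pics/{n}0.png",f["frame"][:,:,::-1]);np.savez(f"{n}0.npz",**f)
    print(n,f["mtx"],f["k1"],np.array(f["view"]).round(3))
s=monitor.sense();print(s["clock"],s["ee_rot"])
E
```

```text
top [[403.27368256   0.         285.98711427]
 [  0.         403.27368256 208.5173695 ]
 [  0.           0.           1.        ]] -0.06553678942642191 [[ 0.003 -1.    -0.007  0.084]
 [-0.997 -0.003 -0.075  0.477]
 [ 0.075  0.007 -0.997  0.961]
 [ 0.     0.     0.     1.   ]]
scene [[393.87989436   0.         280.13018643]
 [  0.         393.87989436 214.51738688]
 [  0.           0.           1.        ]] -0.01992179288516817 [[-0.625 -0.781  0.024  0.349]
 [-0.418  0.308 -0.855  0.295]
 [ 0.66  -0.544 -0.518  0.637]
 [ 0.     0.     0.     1.   ]]
0.1 [ 9.89948733e-01  1.41425529e-01  4.75283347e-05 -5.68653341e-04]
```

View pics/top0.png

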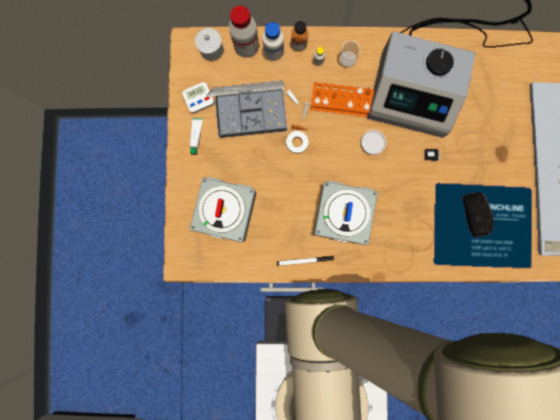

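View pics/scene0.png

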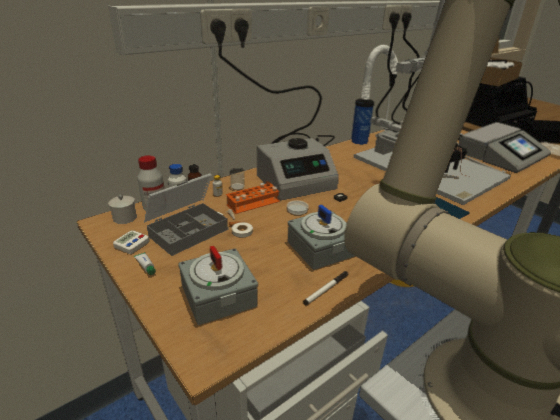

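Top view: blue key at about (348,211) with its slot at about (345,226) and the green mark near (326,217). The red key is at (220,208). Next I'll triangulate.

```bash
cat > h.py <<'E'
import cv2,numpy as np
def und(f,p):
    d=np.array([f["k1"],0,0,0,0.]);return cv2.undistortPoints(np.float64(p).reshape(-1,1,2),f["mtx"],d).reshape(-1,2)
def plane(f,p,z):
    V=f["view"];R,t=V[:3,:3],V[:3,3];c=-R.T@t;s=und(f,p);d=np.c_[s,np.ones(len(s))]@R
    return c+d*((z-c[2])/d[:,2])[:,None]
def tri(a,pa,b,pb):
    X=cv2.triangulatePoints(a["view"][:3],b["view"][:3],und(a,pa).T,und(b,pb).T);return (X[:3]/X[3]).T
def hsv(f):return cv2.cvtColor(f["frame"],cv2.COLOR_RGB2HSV)
def mask(f,lo,hi,roi):
    m=cv2.inRange(hsv(f),lo,hi);r=np.zeros_like(m);x0,y0,x1,y1=roi;r[y0:y1,x0:x1]=m[y0:y1,x0:x1];return r
def cen(m):
    y,x=np.nonzero(m);return np.array([x.mean(),y.mean()]),len(x)
E
python3 - <<'E'
from h import *
T=dict(np.load("top0.npz"));S=dict(np.load("scene0.npz"))
B=((105,120,50),(130,255,255));G=((40,90,40),(85,255,255))
mt=mask(T,*B,(315,180,380,245));ms=mask(S,*B,(300,195,345,245))
for m in(mt,ms):
    print(cen(m),cv2.boundingRect(m),cv2.minAreaRect(cv2.findNonZero(m)))
print(tri(T,cen(mt)[0],S,cen(ms)[0]))
for f,roi in((T,(315,180,380,245)),(S,(285,205,350,260))):
    n,l,s,c=cv2.connectedComponentsWithStats(mask(f,*G,roi));print(s[1:],c[1:])
a=cv2.resize(T["frame"][175:250,310:385],(450,450),interpolation=cv2.INTER_CUBIC)
b=cv2.resize(S["frame"][195:270,280:355],(350,450)[::1] and (350,350),interpolation=cv2.INTER_CUBIC)
o=np.zeros((450,800,3),np.uint8);o[:,:450]=a;o[:350,450:]=b;cv2.imwrite("pics/crop1.png",o[:,:,::-1])
E
```

```text
(array([348.47674419, 211.45348837]), 86) (345, 202, 7, 19) ((348.5260009765625, 211.08090209960938), (4.865830421447754, 18.3989200592041), 8.746162414550781)
(array([325.57777778, 213.06666667]), 90) (319, 205, 12, 18) ((325.9053955078125, 213.06756591796875), (18.895017623901367, 9.04314136505127), 72.89727020263672)
[[ 0.46284057 -0.05425498  0.10311615]]
[[324 216   5   3   9]] [[325.88888889 216.77777778]]
[[310 230   4   3   9]] [[311.33333333 231.11111111]]
```

View pics/crop1.png

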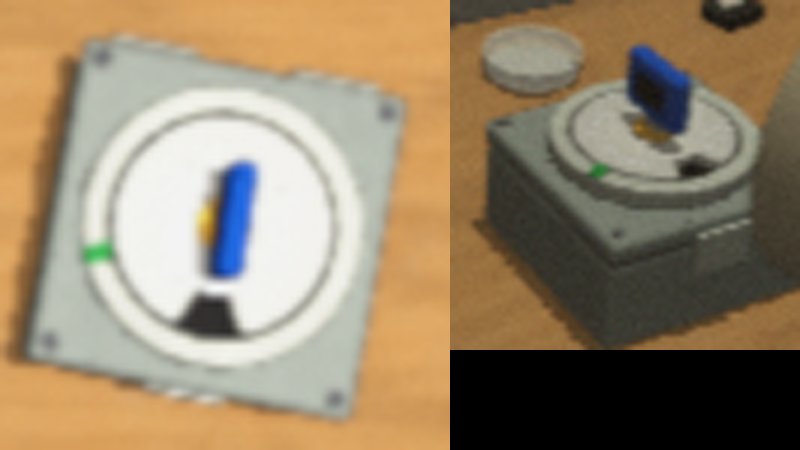

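Crop: slot at about (209,315), green mark at (98,252), ring centre at about (222,228), all in crop pixels. The bow points at the slot. Now the axis and angles.

```bash
python3 - <<'E'
from h import *
from bench import kinematics
from scipy.spatial.transform import Rotation as R
T=dict(np.load("top0.npz"));S=dict(np.load("scene0.npz"))
# ring: bright low-saturation
m=mask(T,(0,0,190),(179,45,255),(315,180,380,245))
c=max(cv2.findContours(m,cv2.RETR_EXTERNAL,cv2.CHAIN_APPROX_NONE)[0],key=cv2.contourArea)
e=cv2.fitEllipse(cv2.convexHull(c));print("ring",e)
ax=plane(T,[e[0]],.078)[0]
dk=mask(T,(0,0,0),(179,255,75),(338,222,352,232));ds,n=cen(dk)
slot=plane(T,[ds],.076)[0];mk=plane(T,[[325.9,216.8]],.078)[0]
mt=mask(T,(105,120,50),(130,255,255),(315,180,380,245))
y,x=np.nonzero(mt);P=plane(T,np.c_[x,y],.117);u=np.linalg.svd(P[:,:2]-P[:,:2].mean(0))[2][0]
print("axis",ax,"bow top",P.mean(0),"slot",slot,n,np.linalg.norm(slot-ax),"mark",mk,np.linalg.norm(mk-ax))
print("mark tri",tri(T,[325.9,216.8],S,[311.3,231.1]))
an=lambda v:np.arctan2(v[1],v[0])
u=u if u[0]<0 else -u
print("slot ang",an(slot-ax),an(P.mean(0)*0+slot-P.mean(0)),"bow -x ang",an(u),"mark ang",an(mk-ax))
b=an(u)
for k in(np.pi/2,-np.pi/2):
  for d in(.5,0,-.9):
    q=(R.from_euler('z',b+d+k)*R.from_euler('x',np.pi)).as_quat()
    # tool x along angle b+d+k -> y perpendicular
    for kk in (0,):
        print(k,d,kinematics.ik([.463,-.054,.2],(R.from_euler('z',b+d+k+np.pi/2)*R.from_euler('x',np.pi)).as_quat()))
E
```

```text
ring ((344.7372741699219, 212.96121215820312), (58.06071090698242, 62.811561584472656), 122.78966522216797)
axis [ 0.46202418 -0.0484963   0.078     ] bow top [ 0.46283444 -0.05127962  0.117     ] slot [ 0.42844579 -0.04815201  0.076     ] 37 0.0336396639251883 mark [ 0.45314914 -0.00549975  0.078     ] 0.04390296365395402
mark tri [[ 0.45353068 -0.00526144  0.07695234]]
slot ang 3.1313395126122847 3.0508931139201216 bow -x ang 2.9860450811107486 mark ang 1.774350452948296
1.5707963267948966 0.5 [-3.68266618e-01  2.12109951e-01  1.71460089e+00 -4.44089210e-16
  1.21488181e+00  8.58077281e-01]
1.5707963267948966 0 [-3.68266618e-01  2.12109951e-01  1.71460089e+00 -4.44089210e-16
  1.21488181e+00  1.35807728e+00]
1.5707963267948966 -0.9 [-3.68266618e-01  2.12109951e-01  1.71460089e+00 -4.44089210e-16
  1.21488181e+00  2.25807728e+00]
-1.5707963267948966 0.5 [-0.36826662  0.21210995  1.71460089  0.          1.21488181 -2.28351537]
-1.5707963267948966 0 [-0.36826662  0.21210995  1.71460089  0.          1.21488181 -1.78351537]
-1.5707963267948966 -0.9 [-0.36826662  0.21210995  1.71460089  0.          1.21488181 -0.88351537]
```

The slot direction is about 2.98 rad and the mark about 1.77 rad. Those fit an axis at (0.463, -0.0535), since the ring ellipse fit was polluted by the lid. Next I'll grasp the bow across its thickness.

```bash
cat >> h.py <<'E'
from scipy.spatial.transform import Rotation as R
B0=2.986
def quat(d):return (R.from_euler('z',B0+d)*R.from_euler('x',np.pi)).as_quat()
E
python3 - <<'E'
from h import *
from bench import env, kinematics, monitor, eyes, job
p=[.463,-.0535,.2]
env.reach(p,quat(0));p[2]=.094
print(monitor.sense()["joints"],monitor.sense()["clock"])
print(env.movel(p,velocity=.08,guard=8))
f0=np.r_[monitor.sense()["contact_force"],monitor.sense()["ft_torque"]]
env.close_gripper(25)
s=monitor.sense();print(s["clock"],s["position"],s["finger_gap"],s["gripper_force"],f0,np.r_[s["contact_force"],s["ft_torque"]]-f0)
f=eyes.grab_frame("scene");cv2.imwrite("pics/g1.png",cv2.resize(f["frame"][150:290,230:420],(760,560))[:,:,::-1])
E
```

```text
[-3.68414402e-01  2.12144780e-01  1.71448278e+00 -1.24412793e-04
  1.21482235e+00 -1.78203746e+00] 2.0833
False
4.225 [ 0.46312517 -0.05263825  0.09417156] 0.12202630993101586 28.99913728237152 [-0.09611298 -0.80752412 -1.30537979 -0.02922259 -0.01235609  0.01291026] [ 0.60538055  7.04311232  4.00123367  1.0600525  -0.12726737  0.01580368]
```

View pics/g1.png

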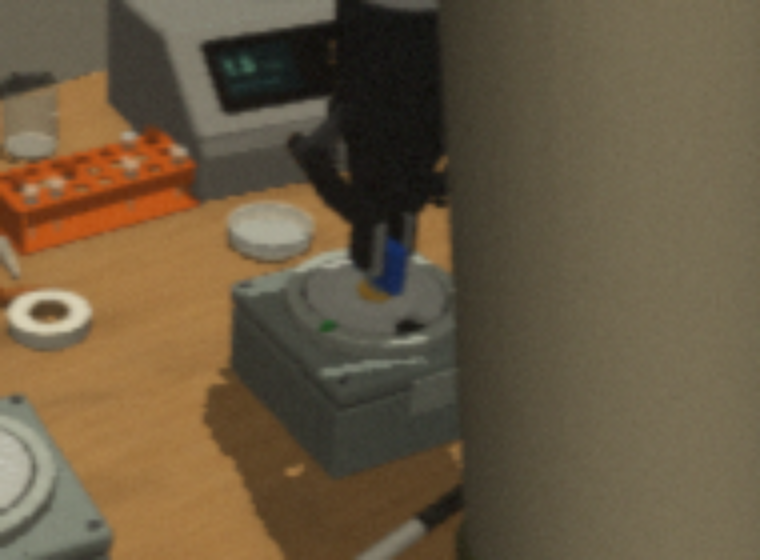

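The fingers hold the bow, with the mark at about (328,327) and the slot at (410,327) in the crop. The +y side force of 7 N says the axis is about 2 mm further to +y. I'll shift there and turn back in small steps, watching torque.

```bash
python3 - <<'E'
from h import *
from bench import env, kinematics, monitor, eyes, job
P=[.463,-.0518,.094]
env.reach(P,quat(0));s=monitor.sense();t0=s["ft_torque"][2];print(s["clock"],s["contact_force"].round(1),t0)
d=0
while d<.75:
    d+=.06;env.reach(P,quat(d));s=monitor.sense()
    a=R.from_quat(s["ee_rot"]).as_matrix()[:,0];act=np.arctan2(a[1],a[0])-B0
    print(round(d,2),round((act+3.2)%(2*np.pi)-3.2,3),round(s["clock"],2),np.round(s["contact_force"],1),round(s["ft_torque"][2]-t0,3))
    if abs(s["ft_torque"][2]-t0)>.45:break
E
```

```text
4.525 [ 0.1 -4.5  3.3] 0.05944045808510377
0.06 0.061 4.78 [-1.5 -3.9  2.5] 0.034
0.12 0.121 5.03 [-1.  -4.8  3.3] 0.039
0.18 0.181 5.28 [-1.  -6.6  2.1] -0.006
0.24 0.241 5.53 [-0.9 -6.8  1.5] -0.011
0.3 0.301 5.78 [-1.2 -7.6  2.9] 0.012
0.36 0.361 6.03 [-1.1 -8.2  0.9] -0.027
0.42 0.421 6.28 [-0.7 -8.3  1.1] 0.041
0.48 0.48 6.53 [-1.7 -9.6  1. ] -0.427
0.54 0.538 6.78 [-1.6 -9.5  2.6] -1.235
```

There's a hard stop at about d=0.45, so the key started near -0.05. Now clockwise with a torque watch, checking for green in the scene view.

```bash
cat > fwd.py <<'E'
from h import *
from bench import env, kinematics, monitor, eyes, job
def fwd(d,end,step=.08,lim=.5):
    P=[.463,-.0526,.094];t0=None
    while d>end+1e-6:
        d=max(end,d-step);env.reach(P,quat(d));s=monitor.sense();t=s["ft_torque"][2]
        f=eyes.grab_frame("scene");m=mask(f,(40,90,40),(85,255,255),(285,205,350,260))
        print(round(d,2),round(s["clock"],2),np.round(s["contact_force"],1),round(t,3),"green px",cv2.countNonZero(m))
        if t>lim:print("blocked");break
    return d
def pic(n):
    f=eyes.grab_frame("scene");cv2.imwrite(f"pics/{n}.png",cv2.resize(f["frame"][185:275,280:370],(560,560),interpolation=cv2.INTER_CUBIC)[:,:,::-1])
    f=eyes.grab_frame("top");cv2.imwrite(f"pics/{n}t.png",cv2.resize(f["frame"][175:250,310:385],(560,560),interpolation=cv2.INTER_CUBIC)[:,:,::-1])
E
python3 -c "
from fwd import *
pic('back');fwd(.54,-.56);pic('f1')
a,b=[cv2.imread('pics/%s.png'%n) for n in('back','f1')]
cv2.imwrite('pics/ab.png',cv2.resize(np.hstack([a,b]),(800,400)))
"
```

```text
0.46 7.12 [ 0.5 -5.5  0.9] -0.09 green px 9
0.38 7.42 [-0.8 -4.9  2.9] -0.063 green px 8
0.3 7.72 [-0.  -4.4  4.2] -0.102 green px 9
0.22 8.03 [-0.1 -4.9  4.4] -0.017 green px 8
0.14 8.32 [-1.5 -3.9  6.1] -0.113 green px 9
0.06 8.62 [-0.9 -2.7  5.9] -0.078 green px 9
-0.02 8.93 [-0.5 -1.9  5.3] -0.112 green px 8
-0.1 9.22 [-0.1 -0.8  5.5] -0.014 green px 9
-0.18 9.53 [ 0.6 -0.4  5.4] -0.072 green px 9
-0.26 9.82 [1.8 1.4 5.6] -0.076 green px 9
-0.34 10.12 [1.9 1.2 6.4] -0.069 green px 9
-0.42 10.43 [2.7 2.3 5.2] -0.068 green px 9
-0.5 10.72 [3.6 5.2 4.8] -0.084 green px 9
-0.56 11.03 [3.3 4.3 5. ] -0.086 green px 9
```

View pics/ab.png

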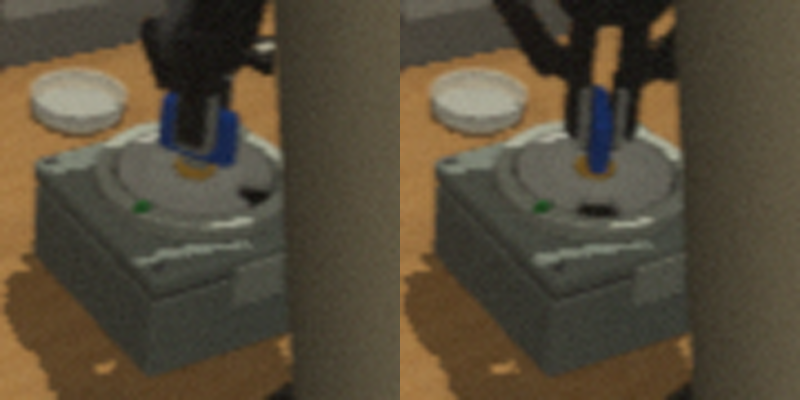

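Left picture: key at the back stop. Right: the slot has moved to about (598,210), with the mark at (543,206), so there's still more to turn.

```bash
python3 -c "
from fwd import *
fwd(-.56,-1.2,.06,.35);pic('f2')
a,b=[cv2.imread('pics/%s.png'%n) for n in('f2','f2t')]
cv2.imwrite('pics/ab2.png',cv2.resize(np.hstack([a,b]),(800,400)))
"
```

```text
-0.62 11.43 [4.6 6.2 5.5] -0.083 green px 9
-0.68 11.72 [4.2 5.6 3.8] -0.055 green px 9
-0.74 12.03 [4.7 6.2 4.1] -0.009 green px 9
-0.8 12.32 [5.1 7.8 4.5] -0.069 green px 9
-0.86 12.62 [6.8 7.3 4.1] -0.086 green px 9
-0.92 12.93 [8.2 7.4 2.7] -0.74 green px 24
-0.98 13.22 [7.9 9.4 2.2] -0.431 green px 25
-1.04 13.53 [8.2 8.2 2.4] 0.003 green px 23
-1.1 13.82 [8.4 9.7 2.9] -0.001 green px 23
-1.16 14.12 [9.2 9.8 1.8] 0.496 green px 24
blocked
```

View pics/ab2.png

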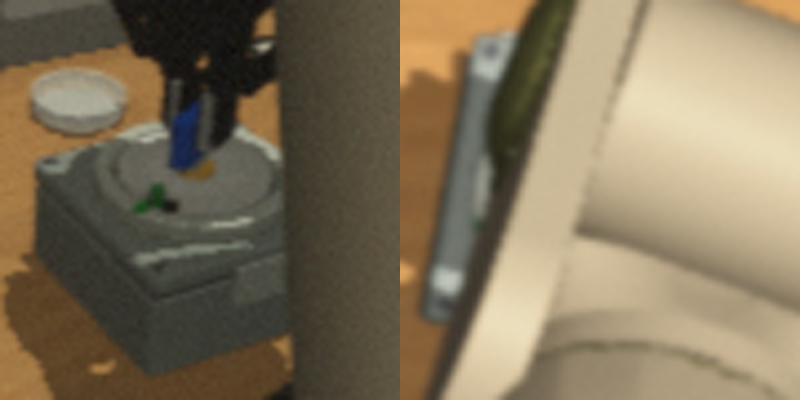

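The green pin is up at about (158,192) in the slot; the green area jumped from 9 to 24 px. I'll ease back to the torque-free middle, release and lift.

```bash
python3 -c "
from fwd import *
P=[.463,-.0526,.094]
env.reach(P,quat(-1.06));print(monitor.sense()['ft_torque'][2])
env.release();env.movel([.463,-.0526,.2],velocity=.1)
q=monitor.sense()['joints'].copy();q[0]=-1.2;env.set_joints(q);env.hold(.5)
s=monitor.sense();print(s['clock'],s['contact_force'])
pic('e')
a,b=[cv2.imread('pics/%s.png'%n) for n in('e','et')]
cv2.imwrite('pics/ab3.png',cv2.resize(np.hstack([a,b]),(800,400)))
"
```

```text
0.10447952351948281
18.3583 [ 0.45726596  0.21996325 -0.04418037]
```

View pics/ab3.png

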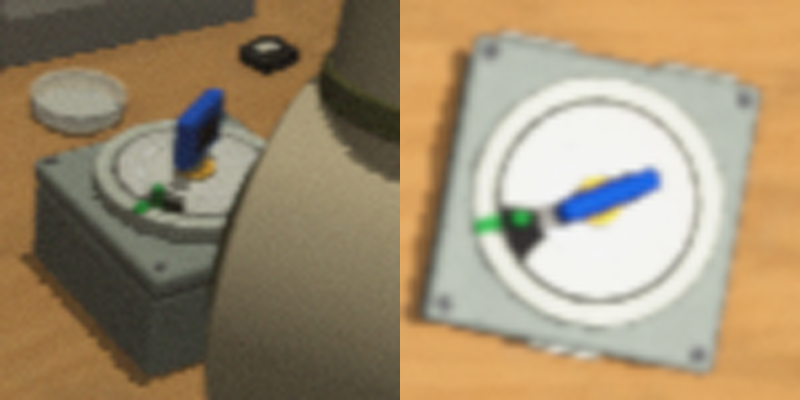

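The pin stands in the slot at about (521,217), beside the mark at (487,226), and the robot is clear.

```bash
python3 -c "
from bench import job
print(job.hand_in())"
```

```text
the job is handed in; nothing more can be done
None
```

The job is handed in (no verdict came back): the blue key was turned back to its stop and then clockwise until the green pin sprang up through the slot, the gripper let go and moved clear, and I never went near the red key.

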